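Take the stop out of the sloping stand's track and put it in the kit tray

TASK

The sloping viewing stand has to be cleared for a larger specimen: slide the stop along the aluminium track to the track's open end (the right-hand end seen from the robot) and off it, keeping hold of it, then set it down upright on its foot on the floor of the open wooden kit tray, in the space beside the two spacer blocks, and let go. Do not drop it; leave the two blocks lying in the tray, and leave the egg on its stand and the other things on the table where they are.

Things in the scene. Friction and masses are not known exactly. Their poses are not given: they have to be found in the camera images.
- stand: Plywood viewing stand, fixed to the table: base 135 x 300 mm and a board that slopes 25 degrees, rising away from the robot; the board is 300 mm long across (y) and runs from 85 mm below to 60 mm above the track's middle line. Origin: on the table, under the middle of the track (the track is 60 mm up); x to the back, y to the left, z up. A lamp post rises at its back left corner.
- track: Aluminium T-track, 280 long, 43 wide, 14 mm high, across the sloping board. Origin: its middle, on its underside (the board's face). x up the slope, y along it to the closed end (steel block, robot's left), z square to the board, leaning 25 degrees from vertical toward the robot. Channel 33 mm wide, 7 mm high over a 3 mm floor; two 4 mm lips leave a 16 mm slot.
- track_mouth (a point): The open end of the track (robot's right): top of the track on its middle line, at x 0, y -140, z +14 mm in the track's frame; same axes as the track. The board ends 10 mm farther out.
- stop_tab (a point): The stop standing in the track, 140 g: grip point in its upright wooden tab (14 mm in x, 40 in y, 46 high), 18 mm below the tab's top, 28 mm above the plate under it (40 x 60 x 6.5 mm), 47 mm above the underside of its steel foot (30 x 60 x 5 mm). x across the tab, y along it and the track, z up out of the foot (square to the slope in the track). In the track it is 50 mm from the board's face.
- stop: The same stop; origin at the centre of its foot's underside, axes as its tab's. The foot is captive under the track's lips with 1.5 to 2 mm play and slides easily along the track; only when the whole 60 mm long foot is beyond the open end is it free, and then nothing but the gripper holds it.
- lamp_bar (a point): Middle of a straight fixed lamp bar, 310 mm long, 20 x 16 mm thick, parallel to the track, about 0.19 m straight above the stop's tab: it blocks a gripper coming straight down there. In the track's frame it is at x +87, z +215 mm, so a tool held square to the slope passes in front of it.
- kit_tray: Open wooden tray, 200 x 115 x 26 mm, walls and floor 5 mm, loose, 0.9 kg. Origin: centre of its underside; x along its long side (away from the robot), y along the short side, z up. Two blocks lie in its far end; the near part, x -95 to +35 mm, y -52 to +52 mm, is free. A stop standing on its floor has its tab point 52 mm above the underside.
- block_large_c (a point): Centre of the larger wooden spacer block, 40 x 60 x 27 mm, lying loose in the far end of the tray.
- block_small_c (a point): Centre of the smaller wooden spacer block, 30 x 45 x 20 mm, lying loose in the far end of the tray.
- egg_stand: Blown egg on a small turned stand, 45 mm across, 64 mm high, bystander. Origin: centre of its underside.
- loupe: Black stand loupe, 45 mm across, 36 mm high, bystander. Origin: centre of its underside.
- brush: Flat brush, 152 mm long, bystander. Origin: centre of its underside.
- specimen: Clear specimen box with an egg, 53 x 50 x 36 mm, bystander. Origin: centre of its underside.
Not all that is in view belongs to the job. What is shaped like the part that bears block_small_c but white is not meant.

How it is judged:
By the outcome, as a careful person would: the job done as asked, in the order asked, and still so for the second after the job is handed in, with the robot touching nothing.
It also fails if it takes over 42 s, if anything falls off the work surface, if the arm or the gripper's body presses on something with over 40 N, if the wrist force passes 120 N, or if a joint passes its speed limit or range.

ROBOT

A 6-joint arm with a two-finger parallel gripper is mounted at the origin on a cart in front of the work surface, level with it; the furniture and walls round the work are solid. World frame = base frame: x ahead of the robot, y to its left, z up, the work surface at z = 0. Lengths are in mm, angles in degrees, forces in N, time in s.
With the tool pointing down it reaches from about 300 to 850 mm from the base axis. Payload 4.2 kg.
Tool frame: the origin (TCP) lies between the finger pads; the fingertips stand 14 mm ahead of it and the grasp point (between the pads) lies 5 mm behind it (env.finger_overhang is the distance from the TCP to the fingertips, in mm); z points along the fingers, y is the line along which they close (so a half turn about z gives the same grasp; the last joint's range is limited). The gripper opens to 91 mm and grips with 3 to 60 N. Pads are 32 mm wide; open, the fingers measure 118 mm over their backs; the gripper's body (76 mm by 178 mm) begins 60 mm behind the grasp point.
Start: joints at [65.947, 18.312, 89.639, -0, 72.044, -1.146], TCP at [223.813, 529.669, 227.976] pointing down, gripper open.
Joint ranges: [-177.97, 177.97], [-48.28, 115.42], [12.27, 149.76], [-77.06, 257.06], [2.81, 150.46], [-146.56, 146.56]. Speed limits (degrees/s): [147.25, 147.25, 180, 180, 180, 180].

INTERFACE

Orientations are given as [roll, pitch, yaw] about the fixed x, y, z axes, in that order (R = Rz(yaw) Ry(pitch) Rx(roll)).
In Python, from workcell import status, cams, env, finder gives the robot as it stands.
- The arm moves only by the tool apply_moves, never from a script. Its argument "increments" is a list of rows, each a list of 7 numbers: the opening, from -1 (shut) to 1 (fully open), then the shift along the world's x, y, z in m, then the turn, a rotation vector about the world's x, y, z in degrees. In form: [[gripper, x, y, z, ax, ay, az], ...]. A call has 1 to 5 rows; each row shifts and turns the commanded pose from where the row before left it; what a row does not reach is not made up. A row lasts 1/12 s, in which the tool goes at most 41.7 mm and 7.16 degrees, less where a joint would pass 70% of its speed; a pose out of reach is approached as far as the arm can. A call with a gripper value outside its range is refused whole. The fingers move at their own pace and stop on an object; "newtons" is the grip in N (left out, the last holds). Time passes only in rows, so rows that do not move let the fingers close. It gives the time, the measured TCP pose, the force, the opening and the grip force at its end, in the units of the state.
- status.state(): the state, without advancing time (a new reading comes with each control period).
- cams.grab_frame(name): name is "side" or "top" or "wrist"; returns a dict with "color" (400x640x3 uint8, red, green, blue), "intrinsics" (3x3 intrinsics, pixels), "k1" (the pictures are not rectified: a ray, as slopes to the right and down, at radius r is drawn at 1 + k1 r^2 times it, then the intrinsics apply), "R" (3x3) and "t" (3): a world point X has camera coordinates R X + t. Camera axes: x right, y down, z forward; pixel columns grow to the right and rows downward; lengths in mm; the calibration is good to about 2 mm. A picture is of the moment at which its call begins. There is no depth.
- env.job_done(): hands the job in; it is judged then, once.
Trained networks look in the newest picture that a camera, given by its name, has taken for a name from the list of things; names that differ only in an ending like _2 or _b are one class to them, and where a whole thing is asked for, a point or a joint stands for the part that bears it (a point fixed in the world has none). Each returns a list of dicts, best first, with "score" (0 to 1); they miss things now and then, are a little off and sometimes report something else, mostly with a low value. They report only what shows in the picture. A call takes as long as a camera call. They do not tell look-alikes from the thing itself.
- finder.boxes_of(query, camera): "rect" ([left, top, width, height] in pixels, round what is visible of it).
- finder.trace(query, camera): "pixels" (400x640 bool, what is visible of it) and "rect" ([left, top, width, height] in pixels, round what is visible of it).
The state is a dict: "time_s": time; "qpos": joint angles; "qvel": joint speeds; "effort": joint torques, N m; "ee_pos": TCP position; "ee_rot": TCP orientation; "force": force on the tool from outside, world axes, zero at the start; "torque": the same for the moment, N m; "gripper_width": finger opening in mm; "gripper_force": force on a finger pad.
Only numpy, scipy, OpenCV 4.12 (cv2) and the standard library are available. Lean on these libraries where they do the work, as an engineer would, in place of code of your own. Each camera call takes 0.05 s, during which the arm holds its last target. There are 200 camera calls.

## Working session

There is one attempt and no reset: what is moved stays moved. The work goes in short steps, Python scripts to look and compute and a tool call to move; the robot and the scene stay as the last step left them, time stands still between calls to the robot, and variables do not carry over. Pictures are saved under pics/ and viewed, at most 10 in all, crops included, and the job is handed in when it is done.

Besides the shell and the picture viewer there is one more tool, called after "Request:" as name(argument=value, ...) on one line, values as JSON. apply_moves: Moves the arm, as the interface text tells. Its arguments: {"type":"object","properties":{"increments":{"type":"array","items":{"type":"array","items":{"type":"number"}}},"newtons":{"type":"number"}},"required":["increments"]}

```bash
mkdir -p pics
cat > h.py <<'E'
from workcell import status, cams, env, finder
import numpy as np, cv2
from scipy.spatial.transform import Rotation as Rn
def shot(n):
    return cams.grab_frame(n)
def und(f,uv):
    K=np.array(f["intrinsics"]);k=f["k1"]
    d=np.linalg.inv(K)@np.array([uv[0],uv[1],1.]);d=d[:2];u=d.copy()
    for _ in range(20): u=d/(1+k*(u@u))
    return u
def ray(f,uv):
    R=np.array(f["R"]);t=np.array(f["t"]);u=und(f,uv)
    return -R.T@t, R.T@np.array([u[0],u[1],1.])
def onz(f,uv,z):
    o,d=ray(f,uv);return o+d*(z-o[2])/d[2]
def proj(f,X):
    R=np.array(f["R"]);t=np.array(f["t"]);c=R@np.asarray(X,float)+t;u=c[:2]/c[2];u=u*(1+f["k1"]*(u@u))
    K=np.array(f["intrinsics"]);return (K@np.array([u[0],u[1],1]))[:2]
def tri(*fr):
    A=np.zeros((3,3));b=np.zeros(3)
    for f,uv in fr:
        o,d=ray(f,uv);d/=np.linalg.norm(d);P=np.eye(3)-np.outer(d,d);A+=P;b+=P@o
    X=np.linalg.solve(A,b);return X,[np.round(proj(f,X)-uv,1) for f,uv in fr]
def save(f,n,im=None):
    cv2.imwrite('pics/'+n,cv2.cvtColor(f["color"] if im is None else im,cv2.COLOR_RGB2BGR))
E
python3 - <<'E'
from h import *
import pickle
s=status.state();print(s["time_s"],s["ee_pos"],s["ee_rot"],s["gripper_width"])
F={}
for n in("top","side"):
    f=F[n]=shot(n);save(f,n+'0.png');print(n,-np.array(f["R"]).T@f["t"])
    for q in("stand","track","stop_tab","stop","kit_tray","block_large_c","block_small_c","egg_stand","loupe","brush","specimen","lamp_bar"):
        print(q,[(np.round(b["rect"]).astype(int).tolist(),round(b["score"],2)) for b in finder.boxes_of(q,n)[:3]])
pickle.dump(F,open('F.pkl','wb'))
print(status.state()["time_s"])
E
```

```text
0.0 [223.60599197 529.21499213 227.14037796] [-1.79898675e+02 -5.53926317e-04  1.57097183e+02] 91.06713375830543
top [ 299.74378675  -48.4913143  1358.4544681 ]
stand [([197, 132, 126, 99], 0.84), ([379, 218, 13, 18], 0.2)]
track [([217, 178, 101, 28], 0.95), ([380, 219, 12, 20], 0.43)]
stop_tab [([254, 184, 20, 15], 0.5)]
stop [([257, 186, 20, 16], 0.6), ([199, 270, 46, 8], 0.17)]
kit_tray [([360, 212, 61, 73], 0.62), ([211, 178, 105, 30], 0.26)]
block_large_c [([395, 220, 18, 18], 0.82)]
block_small_c [([381, 219, 10, 16], 0.7), ([337, 232, 12, 16], 0.44)]
egg_stand [([306, 265, 13, 11], 0.43), ([368, 192, 15, 15], 0.29)]
loupe [([369, 193, 13, 14], 0.46)]
brush [([216, 176, 100, 29], 0.73), ([200, 267, 48, 9], 0.68)]
specimen [([332, 153, 14, 14], 0.58)]
lamp_bar [([200, 134, 125, 96], 0.6)]
side [-434.5155772  -367.88128364  691.20184502]
stand [([219, 144, 110, 133], 0.86), ([256, 224, 27, 15], 0.62)]
track []
stop_tab [([255, 221, 26, 20], 0.74)]
stop [([256, 221, 27, 20], 0.81), ([221, 147, 106, 131], 0.38)]
kit_tray [([356, 268, 73, 67], 0.96)]
block_large_c [([395, 273, 26, 22], 0.78)]
block_small_c [([384, 274, 13, 14], 0.7), ([333, 277, 16, 16], 0.55), ([398, 271, 26, 24], 0.31)]
egg_stand [([289, 284, 17, 25], 0.59), ([177, 285, 50, 13], 0.39)]
loupe [([357, 269, 72, 62], 0.51), ([374, 257, 12, 15], 0.47)]
brush [([178, 285, 53, 17], 0.86)]
specimen [([340, 234, 19, 16], 0.61)]
lamp_bar [([217, 146, 110, 129], 0.62)]
1.3
```

Run:
```python
from h import *
import pickle
F=pickle.load(open('F.pkl','rb'))
for n,(x,y,w,h) in dict(top=(180,120,260,180),side=(165,135,280,210)).items():
    c=F[n]["color"][y:y+h,x:x+w];save(F[n],n+'c.png',cv2.resize(c,None,fx=780/w if 0 else 2.8,fy=2.8,interpolation=cv2.INTER_CUBIC))
```

```text
(no output)
```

View pics/topc.png

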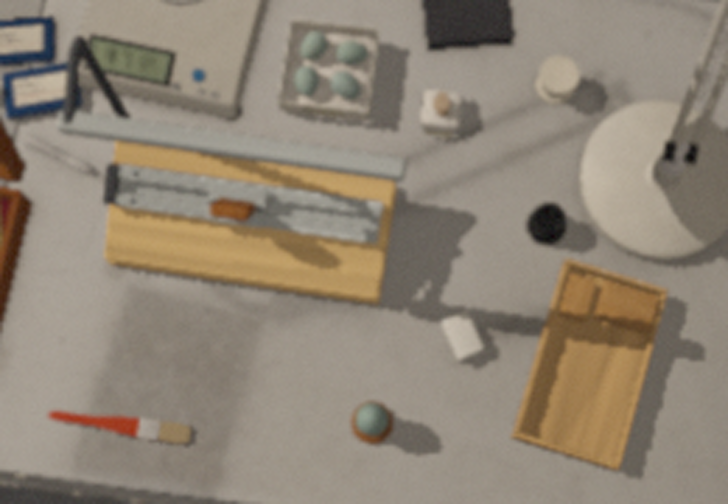

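View pics/sidec.png

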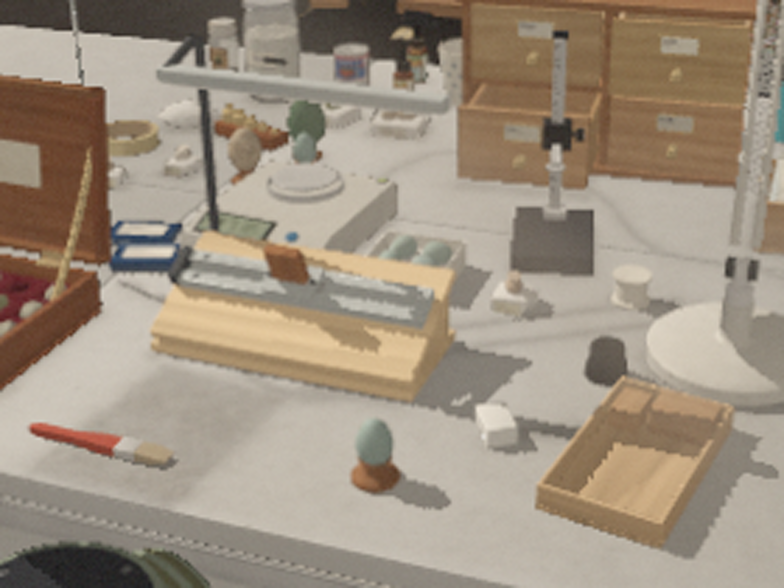

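Run:
```python
from h import *
import pickle
F=pickle.load(open('F.pkl','rb'));T,S=F["top"],F["side"]
t=lambda x,y:(T,np.array([180+x/2.8-.3,120+y/2.8-.3])); s=lambda x,y:(S,np.array([165+x/2.8-.3,135+y/2.8-.3]))
def p(n,*a): X,e=tri(*a);print(n,X.round(1),[list(i) for i in e]);return X
p("tab top",t(231,207),s(286,248))
p("tab boxes",(T,np.array([265.5,192.5])),(S,np.array([268.,230.5])))
p("bar R",t(404,168),s(447,100)); p("bar L",t(65,125),s(160,72))
A=onz(*t(382,222),72.7);B=onz(*t(113,184),72.7);print("track ends z72.7",A.round(1),B.round(1),np.linalg.norm(A-B),np.degrees(np.arctan2(*(B-A)[[1,0]])))
p("board frR",t(379,300),s(412,397));p("bk R board",t(395,182),s(453,340))
C=[onz(*t(*c),26) for c in((567,262),(667,292),(617,467),(514,437))]
for c in C:print("tray",c.round(1))
print([round(np.linalg.norm(C[i]-C[i-3]),1) for i in range(4)],np.mean(C,0))
C=[onz(*s(*c),26) for c in((627,379),(733,408),(657,527),(540,487))]
for c in C:print("tray s",c.round(1))
print(np.mean(C,0))
for n,(x,y,z) in dict(egg=(373,420,40),white=(463,338,15),loupe=(547,222,36),spec=(440,112,20)).items():print(n,onz(*t(x,y),z).round())
```

```text
tab top [622.  146.3 119.8] [[np.float64(0.2), np.float64(-0.0)], [np.float64(-0.2), np.float64(0.0)]]
tab boxes [632.3 145.   91.9] [[np.float64(-1.0), np.float64(0.3)], [np.float64(1.1), np.float64(-0.0)]]
bar R [629.8 -25.1 295.5] [[np.float64(0.1), np.float64(-0.0)], [np.float64(-0.1), np.float64(0.0)]]
bar L [632.2 278.2 293.1] [[np.float64(-0.5), np.float64(0.2)], [np.float64(0.4), np.float64(0.0)]]
track ends z72.7 [637.7  -4.3  72.7] [643.3 281.5  72.7] 285.9355965605807 88.87080493664473
board frR [568.7  -8.9   3.4] [[np.float64(-0.3), np.float64(0.1)], [np.float64(0.3), np.float64(-0.0)]]
bk R board [705.8  -8.8  -7.6] [[np.float64(-0.5), np.float64(0.1)], [np.float64(0.5), np.float64(-0.0)]]
tray [ 630.8 -205.2   26. ]
tray [ 611.3 -314.8   26. ]
tray [ 420.3 -276.8   26. ]
tray [ 438.2 -167.5   26. ]
[np.float64(111.4), np.float64(194.8), np.float64(110.8), np.float64(196.2)] [ 525.13325082 -241.07981472   26.        ]
tray s [ 630.1 -210.1   26. ]
tray s [ 609.3 -315.1   26. ]
tray s [ 412.3 -275.5   26. ]
tray s [ 435.6 -171.    26. ]
[ 521.83176297 -242.93534265   26.        ]
egg [436. -20.  40.]
white [ 537. -104.   15.]
loupe [ 669. -179.   36.]
spec [785. -51.  20.]
```

```bash
cat >> h.py <<'E'
def Rt(yaw=-0.8,tilt=25):  # stand-frame tool: y along stand y, z into slope
    s,c=np.sin(np.radians(tilt)),np.cos(np.radians(tilt))
    return Rn.from_euler('z',yaw,degrees=True).as_matrix()@np.array([[-c,0,s],[0,1,0],[-s,0,-c]])
def go(p,R,cur=None):
    s=status.state();p0=np.array(s["ee_pos"]);R0=Rn.from_euler('xyz',s["ee_rot"],degrees=True)
    rv=(Rn.from_matrix(R)*R0.inv()).as_rotvec(degrees=True)
    print("t",s["time_s"],"ee",p0.round(1),"d mm",(np.array(p)-p0).round(1),"rot",rv.round(2),np.linalg.norm(rv).round(1),"F",np.round(s["force"],1),"q",np.round(s["qpos"],0))
E
python3 -c "
from h import *
R=Rt();tab=np.array([623,146,105.3]);go(tab-R[:,2]*125,R)"
```

```text
t 1.3 ee [223.8 529.6 227.9] d mm [ 346.4 -382.9   -9.4] rot [ -5.17 -24.61  21.75] 33.3 F [ 0.4  1.1 -0.2] q [66. 18. 90. -0. 72. -1.]
```

Request:
apply_moves(increments=[[1, 0.023, -0.0255, 0, -0.345, -1.64, 1.45], [1, 0.023, -0.0255, 0, -0.345, -1.64, 1.45], [1, 0.023, -0.0255, 0, -0.345, -1.64, 1.45], [1, 0.023, -0.0255, 0, -0.345, -1.64, 1.45], [1, 0.023, -0.0255, 0, -0.345, -1.64, 1.45]])

```text
time_s: 1.72
ee_pos: [339.6, 401.0, 228.1]
ee_rot: [178.9, 8.4, 164.4]
force: [0.5, -0.0, 0.3]
gripper_width: 90.9
gripper_force: 0.0
```

Request:
apply_moves(increments=[[1, 0.023, -0.0255, 0, -0.345, -1.64, 1.45], [1, 0.023, -0.0255, 0, -0.345, -1.64, 1.45], [1, 0.023, -0.0255, 0, -0.345, -1.64, 1.45], [1, 0.023, -0.0255, 0, -0.345, -1.64, 1.45], [1, 0.023, -0.0255, 0, -0.345, -1.64, 1.45]])

```text
time_s: 2.13
ee_pos: [454.7, 273.4, 228.2]
ee_rot: [178.9, 16.8, 171.6]
force: [0.3, 0.7, 0.3]
gripper_width: 91.6
gripper_force: 0.0
```

Request:
apply_moves(increments=[[1, 0.023, -0.0255, 0, -0.345, -1.64, 1.45], [1, 0.023, -0.0255, 0, -0.345, -1.64, 1.45], [1, 0.023, -0.0255, 0, -0.345, -1.64, 1.45], [1, 0.023, -0.0255, 0, -0.345, -1.64, 1.45], [1, 0.023, -0.0255, -0.009, -0.345, -1.64, 1.45]])

```text
time_s: 2.55
ee_pos: [570.9, 146.2, 221.2]
ee_rot: [180.0, 25.3, 179.2]
force: [0.7, 0.9, 0.8]
gripper_width: 91.1
gripper_force: 0.0
```

Run:
```python
from h import *
import pickle
R=Rt();tab=np.array([623,146,105.3])
f=shot("wrist")
b=finder.boxes_of("stop_tab","wrist")[:2];print(b);
m=finder.trace("stop","wrist")
print([(x["score"],x["rect"]) for x in m[:2]])
go(tab-R[:,2]*125,R)
pickle.dump(f,open('w1.pkl','wb'))
im=f["color"].copy()
for X in (tab,tab-18*R[:,2]): 
    u=proj(f,X);print(u);cv2.circle(im,tuple(int(v) for v in u),2,(255,0,255),-1)
save(f,'w1.png',im)
```

```text
[{'rect': [293.8, 172.2, 56.8, 31.9], 'score': 0.91}, {'rect': [0.0, 2.0, 72.8, 162.3], 'score': 0.22}]
[(0.98, [295.2, 169.3, 53.8, 41.9])]
t 2.7 ee [569. 145. 218.] d mm [1.2 1.8 0.6] rot [ 0.03 -0.13  0.23] 0.3 F [-0.1 -0.9  1. ] q [ 17.  10. 108. -12.  40. -64.]
[318.07584615 195.83704255]
[318.11554677 200.57822993]
```

View pics/w1.png

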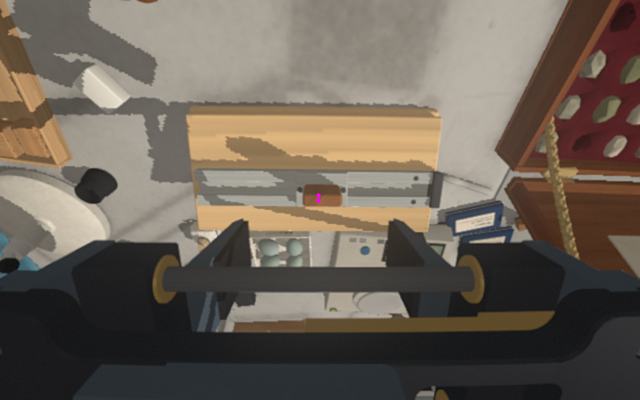

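Run:
```python
from h import *
import pickle
f=pickle.load(open('w1.pkl','rb'));R=Rt();tab=np.array([623,146,105.3])
o=np.array([643.5,137,60.]);A=np.c_[-R[:,0],R[:,1],-R[:,2]]
print("cam in track frame",A.T@(ray(f,(320,200))[0]-o))
im=cv2.resize(f["color"][155:245,180:450],None,fx=2.9,fy=2.9,interpolation=cv2.INTER_CUBIC)
def ln(P,Q,c):
    a,b=[tuple(int(v) for v in (proj(f,o+A@np.array(X,float))-[179.5,154.5])*2.9) for X in(P,Q)];cv2.line(im,a,b,c,1)
for x in(-21.5,21.5,-8,8): ln((x,-140,14),(x,140,14),(255,0,255))
ln((-21.5,-140,14),(21.5,-140,14),(255,0,255))
y=9.
for P,Q in(((-7,-20),(7,-20)),((7,-20),(7,20)),((7,20),(-7,20)),((-7,20),(-7,-20))):
    ln((P[0],P[1]+y,68),(Q[0],Q[1]+y,68),(0,255,0))
save(f,'w1c.png',im)
```

```text
cam in track frame [-75.54212469   7.95802118 331.86354679]
```

View pics/w1c.png

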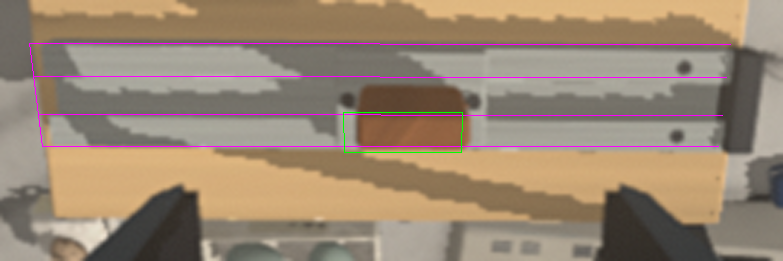

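```bash
python3 -c "
from h import *
R=Rt();tab=np.array([622.5,149,105.3]);go(tab+R[:,2]*5,R)"
```

```text
t 2.7 ee [569. 145. 218.] d mm [  55.6    4.  -117.3] rot [ 0.03 -0.13  0.23] 0.3 F [-0.1 -0.9  1. ] q [ 17.  10. 108. -12.  40. -64.]
```

Request:
apply_moves(increments=[[1, 0.009, 0.004, -0.019, 0, 0, 0.2], [1, 0.009, 0, -0.019, 0, 0, 0], [1, 0.009, 0, -0.019, 0, 0, 0], [1, 0.0085, 0, -0.018, 0, 0, 0], [1, 0.0065, 0, -0.014, 0, 0, 0]])

```text
time_s: 3.12
ee_pos: [610.6, 152.3, 128.8]
ee_rot: [180.0, 24.9, 179.5]
force: [-0.0, 0.3, 0.2]
gripper_width: 91.7
gripper_force: 0.0
```

Request:
apply_moves(increments=[[1, 0.0055, 0, -0.0115, 0, 0, 0], [1, 0.0045, 0, -0.0095, 0, 0, 0], [1, 0.0035, 0, -0.0075, 0, 0, 0], [1, 0, 0, 0, 0, 0, 0]])

```text
time_s: 3.45
ee_pos: [624.1, 151.4, 100.1]
ee_rot: [-180.0, 24.9, 179.4]
force: [-1.0, -0.1, 0.4]
gripper_width: 91.0
gripper_force: 0.0
```

Run:
```python
from h import *
R=Rt();tab=np.array([622.5,149,105.3]);go(tab+R[:,2]*5,R)
f=shot("wrist");save(f,'w2.png')
```

```text
t 3.45 ee [624.1 151.4 100.1] d mm [ 0.5 -2.4  0.7] rot [ 0.03 -0.13 -0.21] 0.2 F [-1.  -0.1  0.4] q [ 16.  22. 110. -17.  25. -60.]
```

View pics/w2.png

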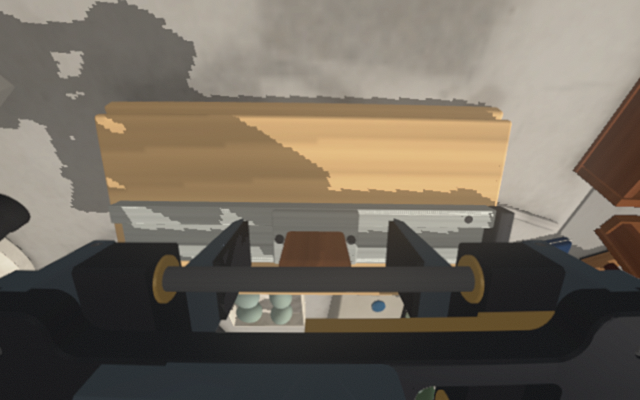

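Request:
apply_moves(increments=[[-1, 0, 0, 0, 0, 0, 0], [-1, 0, 0, 0, 0, 0, 0], [-1, 0, 0, 0, 0, 0, 0], [-1, 0, 0, 0, 0, 0, 0], [-1, 0, 0, 0, 0, 0, 0]], newtons=35)

```text
time_s: 3.92
ee_pos: [624.4, 151.2, 102.1]
ee_rot: [180.0, 25.0, 179.4]
force: [-0.1, -0.8, 0.2]
gripper_width: 60.5
gripper_force: 0.0
```

Request:
apply_moves(increments=[[-1, 0, 0, 0, 0, 0, 0], [-1, 0, 0, 0, 0, 0, 0], [-1, 0, 0, 0, 0, 0, 0]])

```text
time_s: 4.17
ee_pos: [624.3, 151.0, 101.6]
ee_rot: [-180.0, 25.0, 179.4]
force: [-0.0, -2.7, 0.3]
gripper_width: 40.4
gripper_force: 1.1
```

Request:
apply_moves(increments=[[-1, 0, 0, 0, 0, 0, 0], [-1, 0, 0, 0, 0, 0, 0], [-1, 0, -0.003, 0, 0, 0, 0], [-1, -0.0001, -0.008, 0, 0, 0, 0], [-1, -0.0001, -0.01, 0, 0, 0, 0]], newtons=35)

```text
time_s: 4.58
ee_pos: [624.4, 130.8, 101.9]
ee_rot: [179.9, 25.1, 179.4]
force: [-1.7, 1.9, 3.3]
gripper_width: 39.7
gripper_force: 35.0
```

Request:
apply_moves(increments=[[-1, -0.0002, -0.012, 0, 0, 0, 0], [-1, -0.0002, -0.012, 0, 0, 0, 0], [-1, -0.0002, -0.012, 0, 0, 0, 0], [-1, -0.0002, -0.012, 0, 0, 0, 0]])

```text
time_s: 4.92
ee_pos: [623.4, 81.9, 102.0]
ee_rot: [180.0, 25.1, 179.4]
force: [-1.7, 3.9, 3.8]
gripper_width: 39.4
gripper_force: 35.0
```

Request:
apply_moves(increments=[[-1, -0.0002, -0.012, 0, 0, 0, 0], [-1, -0.0002, -0.012, 0, 0, 0, 0], [-1, -0.0002, -0.012, 0, 0, 0, 0], [-1, -0.0002, -0.012, 0, 0, 0, 0], [-1, -0.0002, -0.012, 0, 0, 0, 0]])

```text
time_s: 5.33
ee_pos: [622.3, 21.9, 102.2]
ee_rot: [180.0, 25.0, 179.4]
force: [-2.6, 3.6, 4.8]
gripper_width: 39.8
gripper_force: 35.0
```

Request:
apply_moves(increments=[[-1, -0.0002, -0.012, 0, 0, 0, 0], [-1, -0.0002, -0.012, 0, 0, 0, 0], [-1, -0.0002, -0.012, 0, 0, 0, 0], [-1, -0.0002, -0.012, 0, 0, 0, 0], [-1, -0.0002, -0.012, 0, 0, 0, 0]])

```text
time_s: 5.75
ee_pos: [620.8, -38.4, 101.5]
ee_rot: [180.0, 25.0, 179.4]
force: [-0.2, 0.0, -1.9]
gripper_width: 39.8
gripper_force: 35.0
```

Request:
apply_moves(increments=[[-1, -0.0002, -0.012, 0, 0, 0, 0], [-1, -0.0002, -0.012, 0, 0, 0, 0], [-1, -0.0001, -0.008, 0, 0, 0, 0], [-1, 0, 0, 0, 0, 0, 0]])

```text
time_s: 6.08
ee_pos: [620.1, -71.6, 100.7]
ee_rot: [-180.0, 24.9, 179.3]
force: [0.1, -0.5, -2.0]
gripper_width: 40.0
gripper_force: 35.0
```

Run:
```python
from h import *
f=shot("side");save(f,'s2.png',cv2.resize(f["color"][135:345,230:450],None,fx=2.7,fy=2.7,interpolation=cv2.INTER_CUBIC))
R=Rt(yaw=-11.2,tilt=0);go([494,-236,140],R)
```

```text
t 6.1333 ee [620.1 -70.8 100.7] d mm [-126.1 -165.2   39.3] rot [  2.58  24.79 -10.34] 27.0 F [-0.1  0.1 -2.2] q [  -9.   20.  113.   10.   22. -107.]
```

View pics/s2.png

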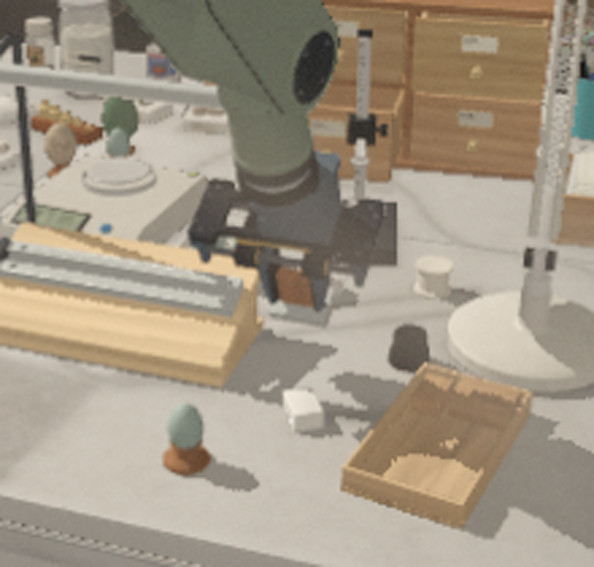

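Request:
apply_moves(increments=[[-1, -0.003, -0.01, 0.012, 0.1, 1.0, -0.4], [-1, -0.008, -0.014, 0.012, 0.2, 2.0, -0.8], [-1, -0.014, -0.017, 0.01, 0.3, 2.5, -1.0], [-1, -0.015, -0.018, 0.005, 0.3, 2.8, -1.2], [-1, -0.015, -0.018, 0, 0.3, 2.8, -1.2]])

```text
time_s: 6.55
ee_pos: [565.7, -147.2, 141.9]
ee_rot: [179.4, 13.8, 174.6]
force: [-0.0, -0.6, -1.1]
gripper_width: 39.7
gripper_force: 35.0
```

Request:
apply_moves(increments=[[-1, -0.015, -0.018, 0, 0.3, 2.8, -1.2], [-1, -0.015, -0.018, 0, 0.3, 2.8, -1.2], [-1, -0.015, -0.018, 0, 0.3, 2.8, -1.2], [-1, -0.013, -0.018, 0, 0.3, 2.8, -1.2], [-1, -0.008, -0.011, 0, 0.1, 1.6, -0.7]])

```text
time_s: 6.97
ee_pos: [499.1, -231.1, 140.3]
ee_rot: [179.9, 0.9, 169.0]
force: [0.6, 0.0, -2.5]
gripper_width: 39.8
gripper_force: 35.0
```

Request:
apply_moves(increments=[[-1, -0.003, -0.003, 0, 0, 0.6, -0.3], [-1, 0, 0, 0, 0, 0, 0]])

```text
time_s: 7.13
ee_pos: [496.7, -233.0, 140.1]
ee_rot: [180.0, 0.4, 168.8]
force: [0.2, 0.6, -1.0]
gripper_width: 39.7
gripper_force: 35.0
```

Run:
```python
from h import *
import pickle
R=Rt(yaw=-11.2,tilt=0);go([494,-236,57+5-5],R)
f=shot("wrist");pickle.dump(f,open('w3.pkl','wb'))
m=finder.trace("kit_tray","wrist");print([(x["score"],x["rect"]) for x in m])
im=f["color"].copy()
a=np.radians(-11.2);Rz=np.array([[np.cos(a),-np.sin(a)],[np.sin(a),np.cos(a)]])
def P(x,y,z):return tuple(int(v) for v in proj(f,[*(np.array([523,-242])+Rz@[x,y]),z]))
for z in(26,):
    c=[P(*q,z) for q in((-100,-57.5),(-100,57.5),(100,57.5),(100,-57.5))]
    cv2.polylines(im,[np.array(c)],True,(255,0,255),1)
s=status.state();tp=np.array(s["ee_pos"]);RR=Rn.from_euler('xyz',s["ee_rot"],degrees=True).as_matrix()
c=[tuple(int(v) for v in proj(f,tp+RR@np.array([x,y,42-26+5+5.]))) for x,y in((-20,-30),(-20,30),(20,30),(20,-30))]
cv2.polylines(im,[np.array(c)],True,(0,255,0),1)
save(f,'w3.png',im)
```

```text
t 7.1333 ee [ 496.7 -233.   140.1] d mm [ -2.7  -3.  -83.1] rot [0.06 0.38 0.04] 0.4 F [ 0.2  0.6 -1. ] q [ -26.   20.  101.    0.   59. -105.]
[(0.89, [257.8, 131.0, 121.4, 175.7])]
```

View pics/w3.png

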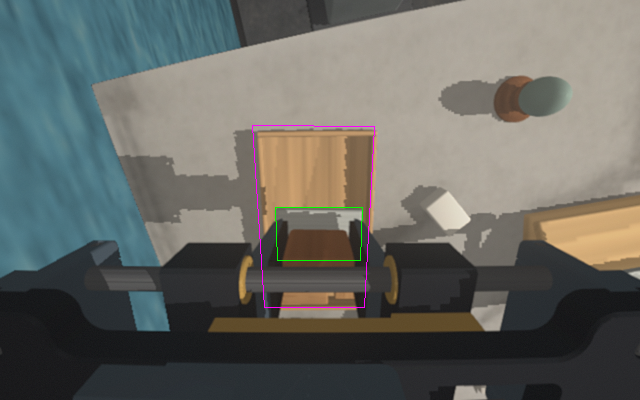

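Request:
apply_moves(increments=[[-1, 0, -0.001, -0.012, 0, 0.35, 0], [-1, 0, 0, -0.02, 0, 0, 0], [-1, 0, 0, -0.02, 0, 0, 0], [-1, 0, 0, -0.016, 0, 0, 0], [-1, 0, 0, -0.008, 0, 0, 0]])

```text
time_s: 7.65
ee_pos: [495.5, -232.3, 61.7]
ee_rot: [180.0, -0.2, 168.9]
force: [-0.4, -0.1, -1.5]
gripper_width: 39.6
gripper_force: 35.0
```

Request:
apply_moves(increments=[[-1, 0, 0, -0.004, 0, 0, 0], [-1, 0, 0, 0, 0, 0, 0]])

```text
time_s: 7.82
ee_pos: [496.6, -233.2, 59.6]
ee_rot: [-180.0, -0.0, 168.8]
force: [-0.6, 0.5, -1.3]
gripper_width: 40.0
gripper_force: 35.0
```

Request:
apply_moves(increments=[[-1, 0, 0, -0.003, 0, 0, 0], [-1, 0, 0, -0.002, 0, 0, 0], [-1, 0, 0, 0, 0, 0, 0]])

```text
time_s: 8.07
ee_pos: [497.1, -233.9, 55.8]
ee_rot: [-179.9, 0.1, 168.8]
force: [0.5, 0.3, -2.1]
gripper_width: 39.5
gripper_force: 35.0
```

Request:
apply_moves(increments=[[-1, 0, 0, -0.003, 0, 0, 0], [-1, 0, 0, -0.002, 0, 0, 0], [-1, 0, 0, 0, 0, 0, 0]])

```text
time_s: 8.32
ee_pos: [496.6, -233.8, 50.3]
ee_rot: [-179.9, 0.0, 168.8]
force: [-0.8, 0.5, -2.3]
gripper_width: 40.0
gripper_force: 35.0
```

Request:
apply_moves(increments=[[-1, 0, 0, -0.001, 0, 0, 0], [-1, 0, 0, 0, 0, 0, 0]])

```text
time_s: 8.48
ee_pos: [496.7, -233.8, 49.4]
ee_rot: [-179.9, 0.1, 168.8]
force: [0.1, 0.0, -1.7]
gripper_width: 40.0
gripper_force: 35.0
```

Request:
apply_moves(increments=[[-1, 0, 0, -0.001, 0, 0, 0], [-1, 0, 0, 0, 0, 0, 0]])

```text
time_s: 8.65
ee_pos: [497.0, -233.9, 48.7]
ee_rot: [-179.9, 0.1, 168.8]
force: [-0.2, -0.0, -0.4]
gripper_width: 40.0
gripper_force: 35.0
```

Request:
apply_moves(increments=[[-1, 0, 0, -0.0005, 0, 0, 0], [-1, 0, 0, 0, 0, 0, 0]])

```text
time_s: 8.82
ee_pos: [497.0, -233.9, 48.6]
ee_rot: [-179.9, 0.1, 168.8]
force: [-1.6, 0.4, 3.6]
gripper_width: 40.0
gripper_force: 35.0
```

Request:
apply_moves(increments=[[-1, 0, 0, -0.0005, 0, 0, 0], [-1, 0, 0, 0, 0, 0, 0]])

```text
time_s: 8.98
ee_pos: [497.1, -234.0, 48.6]
ee_rot: [-179.9, 0.1, 168.8]
force: [-2.3, 0.7, 7.8]
gripper_width: 39.5
gripper_force: 35.0
```

Request:
apply_moves(increments=[[-1, 0, 0, 0.0005, 0, 0, 0], [0.45, 0, 0, 0, 0, 0, 0], [0.45, 0, 0, 0, 0, 0, 0], [0.45, 0, 0, 0, 0, 0, 0], [0.45, 0, 0, 0, 0, 0, 0]])

```text
time_s: 9.4
ee_pos: [496.8, -233.8, 47.7]
ee_rot: [-179.9, 0.0, 168.8]
force: [-0.0, 0.3, 0.2]
gripper_width: 63.6
gripper_force: 0.0
```

Request:
apply_moves(increments=[[0.45, 0, 0, 0, 0, 0, 0], [0.45, 0, 0, 0, 0, 0, 0], [0.45, 0, 0, 0, 0, 0, 0], [0.45, 0, 0, 0, 0, 0, 0]])

```text
time_s: 9.73
ee_pos: [496.8, -233.8, 47.9]
ee_rot: [-179.9, 0.1, 168.8]
force: [0.2, -0.1, -0.2]
gripper_width: 66.5
gripper_force: 0.0
```

Request:
apply_moves(increments=[[0.45, 0, 0, 0.006, 0, 0, 0], [0.45, 0, 0, 0.012, 0, 0, 0], [0.45, 0, 0, 0.02, 0, 0, 0], [0.45, 0, 0, 0.03, 0, 0, 0], [0.45, 0, 0, 0.03, 0, 0, 0]])

```text
time_s: 10.15
ee_pos: [496.2, -233.5, 146.8]
ee_rot: [-180.0, -0.0, 168.8]
force: [0.9, 0.2, 0.9]
gripper_width: 66.5
gripper_force: 0.0
```

Request:
apply_moves(increments=[[0.45, -0.01, 0, 0.03, 0, 0, 0], [0.45, -0.02, 0, 0.03, 0, 0, 0], [0.45, -0.03, 0, 0.02, 0, 0, 0], [0.45, -0.02, 0, 0.01, 0, 0, 0], [0.45, 0, 0, 0, 0, 0, 0]])

```text
time_s: 10.57
ee_pos: [414.6, -234.0, 239.3]
ee_rot: [-179.8, 0.3, 168.7]
force: [-0.7, 0.6, -0.6]
gripper_width: 66.2
gripper_force: 0.0
```

Run:
```python
from h import *
f=shot("side");g=shot("top")
a=cv2.resize(f["color"][205:345,270:450],(540,420),interpolation=cv2.INTER_CUBIC)
save(f,'s3.png',a);print(status.state()["time_s"],status.state()["force"])
```

```text
10.6667 [ 0.33350823 -0.74663977  0.48287694]
```

View pics/s3.png

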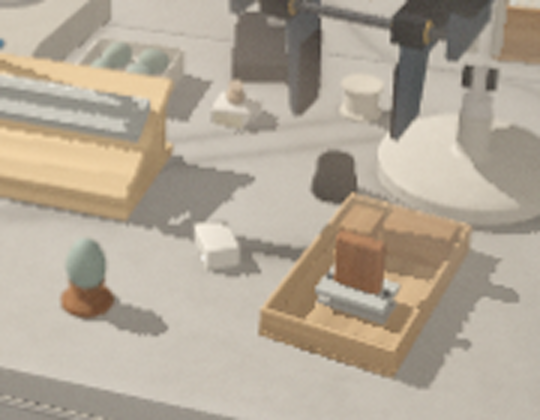

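The picture shows the stop upright in the near part of the tray, at about pixel (360, 275) of the crop. The blocks lie behind it, the egg is still on its stand, and the gripper is clear.

```bash
python3 -c "
from workcell import env
print(env.job_done())"
```

```text
the job is handed in; nothing more can be done
None
```

The stop was slid off the track's open end in the gripper and now stands upright on the floor of the kit tray beside the two blocks; I let go, moved the arm clear, and handed the job in at about 11 s.

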